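# Seat the slide carrier on the vacuum loading station and open the valve half way

## Robot

A 6-joint arm with a two-finger parallel gripper is mounted at the origin on the work surface. World frame = base frame: x ahead of the robot, y to its left, z up, the work surface at z = 0. Lengths are in m, angles in rad, forces in N, time in s.
With the tool pointing down it reaches from about 0.375 to 0.9 m from the base axis. Payload 3.1 kg.
Tool frame: the origin (TCP) lies between the finger pads; the fingertips stand 22 mm ahead of it and the grasp point (between the pads) lies 3 mm ahead of it; z points along the fingers, y is the direction in which the jaws open and shut (so a half turn about z gives the same grasp; the last joint's range is limited). The gripper opens to 87 mm and grips with 3 to 60 N. Pads are 19 mm wide; open, the fingers measure 117 mm over their backs; the gripper's body (75 mm by 190 mm) begins 51 mm behind the grasp point.
Start: joints at [-0.178, 0.527, 1.433, -0, 1.181, -0.178], TCP at [0.625, 0, 0.207] pointing down, gripper open.
Joint ranges: [-3.08, 3.08], [-0.75, 2.2], [0.22, 2.44], [-1.43, 4.57], [0, 2.65], [-2.85, 2.85]. Speed limits (rad/s): [2.79, 2.79, 3.14, 3.14, 3.14, 3.14].

## Interface

Orientations are given as a unit quaternion [x, y, z, w].
In Python, from rig import get_obs, camera, get_calibration, hand_in, search_frame gives the robot as it stands.
- The arm moves only by the shell command python3 -m jog 'ROWS' [FORCE]. ROWS is JSON, a list of rows, each an object with "grip": the closure in counts, from 0 (fully open) to 255 (shut); "travel": the shift along the world's x, y, z in cm, a list of three; "twist": the turn about the world's z in degrees. A call has 1 to 8 rows; each row shifts and turns the commanded pose from where the row before left it; what a row does not reach is not made up. A row lasts 1/10 s, in which the tool goes at most 50 mm and 8.59 degrees, less where a joint would pass 70% of its speed; a pose out of reach is approached as far as the arm can. A call is refused whole if a number of a shift passes 5 or a number of a turn 8.59, either way. A call with a gripper value outside its range is refused whole. The fingers move at their own pace and stop on an object; FORCE is the grip in N (left out, the last holds). Time passes only in rows, so rows that do not move let the fingers close. It gives the time, the measured TCP pose, the force and the opening at its end, in the units of the state.
- get_obs(): the state, without advancing time (a new reading comes with each control period).
- camera(name): name is "scene" or "side" or "wrist"; returns the picture (420x560x3 uint8, red, green, blue); there is no depth.
- get_calibration(name): a dict with "fx", "fy", "cx", "cy" (pixels), "R" (3x3) and "t" (3): a world point X has camera coordinates R X + t; the wrist camera has in their place "T_tool_cam" (4x4, takes a point from camera to tool coordinates, whose origin is the TCP and whose axes are the flange's). Camera axes: x right, y down, z forward; pixel columns grow to the right and rows downward; lengths in m; the calibration is good to about 2 mm. The wrist camera is an equidistant fisheye: a pixel r from the principal point sees the ray r / f radians off the axis. A picture is of the moment at which its call begins: read the wrist's pose just before it. get_calibration takes no time and is no camera call.
- hand_in(): hands the job in, once; it reports no verdict.
Trained networks look in the newest picture that a camera, given by its name, has taken for a name from the list of things; names that differ only in an ending like _2 or _b are one class to them, and where a whole thing is asked for, a point or a joint stands for the part that bears it (a point fixed in the world has none). Each returns a list of dicts, best first, with "p" (0 to 1); they miss things now and then, are a little off and sometimes report something else, mostly with a low value. They report only what shows in the picture. A call takes as long as a camera call. They do not tell look-alikes from the thing itself.
- search_frame(target, camera): "at" ([x, y, z] in m, in world coordinates, good to about 4 mm: the middle of the surface that is visible of it).
The state is a dict: "time": time; "q": joint angles; "joint_velocities": joint speeds; "joint_torque": joint torques, N m; "position": TCP position; "tool_rot": TCP orientation; "ft_force": force on the tool from outside, world axes, zero at the start; "moment": the same for the moment, N m; "grip_width": finger opening in m.
Only numpy, scipy, OpenCV 4.12 (cv2) and the standard library are available. Lean on these libraries where they do the work, as an engineer would, in place of code of your own. Each camera call takes 0.05 s, during which the arm holds its last target. There are 200 camera calls.

## Task

Slide the metal slide carrier across the loading station into its recessed pocket until it lies fully home, flat and square, without tipping it up on edge. Only then turn the valve handle to half open (45 degrees), so that the suction holds the carrier down. Leave the jar, the slide box and the mouse where they are.

Things in the scene. Friction and masses are not known exactly. Their poses are not given: they have to be found in the camera images.
- station: grey loading station fixed to the desk, a block 160 (x) x 380 (y) mm. Origin: centre of its underside, on the desk. Along its y: flat apron (y -190 to -40 mm), sunken pocket (y -40 to +73), end stop (+73 to +85), valve deck (+85 to +190). Apron, deck and the ledge beside the pocket (x -80 to -19) are 30 mm above the desk. The pocket meets the apron at a plain 6 mm step
- pocket (a point): centre of the pocket's floor, at station x +24.5, y +16.5, z +24 mm; axes as the station's. The pocket is 87 (x) x 113 (y) mm, 6 mm deep below the apron. A dark end stop, 12 mm thick, top 46 mm above the desk, closes its +y end
- fence (a point): point on the face of the dark straight fence, at station x +68, y -115, at apron height (z +30 mm); axes as the station's. The fence (x +68 to +80, y -190 to +85 mm, top 46 mm above the desk) runs along apron and pocket; its face, at x +68, is also the pocket's +x side wall
- carrier: loose aluminium carrier with three glass slides side by side, a flat block 84 (x) x 110 (y) x 16 (z) mm, 0.3 kg. Origin: centre of its underside. It starts on the apron, a little askew and away from the fence, y roughly along the station's y; it belongs in the pocket with y along the station's y, underside 24 mm and top 40 mm above the desk
- valve (a joint): quarter-turn valve handle, rad: 0 = shut, handle points along the station's -x; 0.785 = half open (45 degrees), midway between -x and +y; 1.571 = fully open, along the station's +y. Opens clockwise seen from above and stays where left (about 0.12 N m). White marks on the deck show 0, 45 and 90 degrees
- valve_axis (a point): point on the handle's upright turning axis, at station x +20, y +145, 76 mm above the desk; axes as the station's. The handle is a straight steel bar 14 mm wide, from 70 to 82 mm above the desk, reaching 85 mm out from the axis; below it, round the axis, a brass valve body of radius 17 mm, top at 60 mm; elsewhere 40 mm is free between deck and bar
- handle_tip (a point): outer end of the valve handle bar, on its centre line, 76 mm above the desk, 85 mm from the axis
- jar: bystander: amber glass jar, 60 mm across, 100 mm high, origin centre of its underside
- slidebox: bystander: blue plastic slide box with grey lid, 88 x 103 x 34 mm, origin centre of its underside
- mouse: bystander: black computer mouse, 100 x 58 x 29 mm, on a thin mat, origin centre of its underside
Mind the look-alikes: they are no part of the job. Several things have the shape of the carrier; the one meant has the colours described above.

How it is judged:
On the way, in this order (a step that is already met when the one before it is completed fails the run):
1. the carrier lies flat and square at the bottom of the pocket (horizontal distance between carrier and pocket below 0.0035 m and z of carrier in the frame of station below 0.0258 m and angle between carrier's own z axis and vertical below 0.02 rad and angle between the y axis of carrier and the y axis of station, either way round below 0.04 rad), for 0.2 s.
2. the valve handle is at half open, 45 degrees, with the carrier still seated (all of step 1 and value of joint valve between 0.655 and 0.915 rad), for 0.2 s.
At the end, for the whole second after the job is handed in: The carrier rests at the bottom of the pocket: centre within 3.5 mm of the pocket's centre, underside less than 1.8 mm above its floor, level within 0.02 rad, square within 0.04 rad; the valve stands at 0.785 rad within 0.13 rad (45 degrees within 7.5); both at rest (all of step 2 and linear speed of carrier below 0.01 m/s and velocity of joint valve between -0.02 and 0.02 rad/s); the robot touches nothing.
It fails at once if the valve is opened before the carrier is down in the pocket (value of joint valve above 0.6 rad and (z of carrier in the frame of station above 0.028 m or horizontal distance between carrier and pocket above 0.006 m)).
It fails at once if the carrier is tipped up on edge (angle between carrier's own z axis and vertical above 0.4 rad).
It fails at once if the jar is disturbed (moved more than 30 mm) (distance of jar from where it was at the start of the episode above 0.03 m).
It fails at once if the slidebox is disturbed (moved more than 30 mm) (distance of slidebox from where it was at the start of the episode above 0.03 m).
It fails at once if the mouse is disturbed (moved more than 30 mm) (distance of mouse from where it was at the start of the episode above 0.03 m).
It also fails if it takes over 48 s, if anything falls off the work surface, if the arm or the gripper's body presses on something with over 40 N, if the wrist force passes 120 N, or if a joint passes its speed limit or range.

## Working session

There is one attempt and no reset: what is moved stays moved. The work goes in short steps, Python scripts to look and compute and a shell command to move; the robot and the scene stay as the last step left them, time stands still between calls to the robot, and variables do not carry over. Pictures are saved under pics/ and viewed, about 8 in all and at most 12, crops included, and the job is handed in when it is done.

```bash
mkdir -p pics; python3 - <<'E'
from rig import *
import cv2,numpy as np
ims=[camera(n) for n in("scene","side")]
for n,i in zip(("scene","side"),ims): cv2.imwrite(f"pics/{n}0.png",i[:,:,::-1])
for n in("scene","side"):
    for t in("station","carrier","valve","handle_tip","jar","slidebox","mouse"):
        try: print(n,t,[(np.round(d["at"],3).tolist(),round(d["p"],2)) for d in search_frame(t,n)][:4])
        except Exception as e: print(n,t,e)
    c=get_calibration(n);print({k:np.round(v,3).tolist() for k,v in c.items()})
o=get_obs();print(o["time"],o["position"],o["tool_rot"])
E
```

```text
scene station []
scene carrier [([0.54, -0.02, 0.045], 0.75), ([0.574, -0.254, 0.013], 0.6), ([0.346, -0.026, 0.018], 0.59)]
scene valve []
scene handle_tip []
scene jar [([0.476, -0.448, 0.091], 0.78)]
scene slidebox [([0.534, 0.436, 0.032], 0.71), ([0.559, 0.063, 0.03], 0.53)]
scene mouse []
{'fx': 499.512, 'fy': 499.512, 'cx': 288.614, 'cy': 211.4, 'R': [[0.883, 0.469, -0.012], [0.388, -0.746, -0.542], [-0.263, 0.474, -0.84]], 't': [-0.485, -0.18, 1.828]}
side station [([0.517, 0.162, 0.03], 0.56)]
side carrier [([0.533, -0.004, 0.042], 0.94), ([0.569, -0.247, 0.014], 0.81), ([0.339, -0.013, 0.012], 0.69)]
side valve [([0.528, 0.262, 0.08], 0.8)]
side handle_tip [([0.523, 0.262, 0.078], 0.65)]
side jar []
side slidebox [([0.507, 0.467, 0.032], 0.98), ([0.744, 0.088, 0.028], 0.46)]
side mouse [([0.747, 0.085, 0.022], 0.68)]
{'fx': 501.67, 'fy': 501.67, 'cx': 277.626, 'cy': 214.248, 'R': [[-0.825, -0.565, -0.015], [-0.336, 0.511, -0.791], [0.455, -0.647, -0.611]], 't': [0.452, 0.243, 1.245]}
0.8 [6.24987807e-01 3.02996960e-05 2.07080487e-01] [7.07113760e-01 7.07099801e-01 2.05772172e-05 2.03525627e-05]
```

View pics/scene0.png

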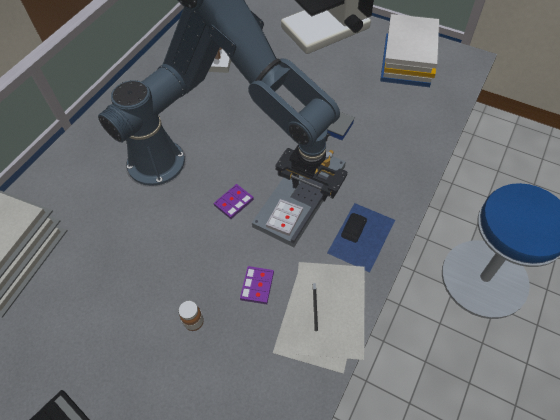

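View pics/side0.png

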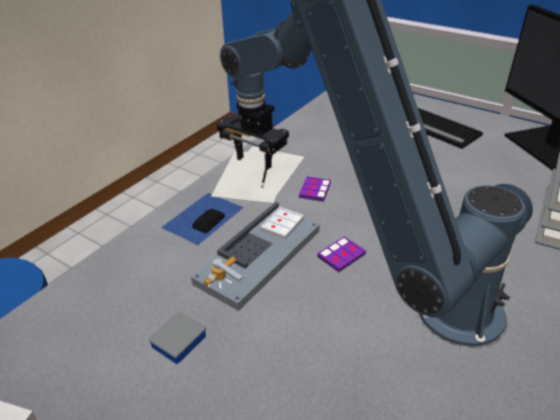

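The carrier that fits is the white/aluminium one on the station (scene 283,215; side 280,221). The purple ones (scene 234,201 and 257,285) lie on the desk and are look-alikes. Next I'll take an enlarged crop and a wrist view.

```bash
python3 - <<'E'
from rig import *
import cv2,numpy as np
i=cv2.imread("pics/side0.png")[190:315,180:330]
cv2.imwrite("pics/sidecrop.png",cv2.resize(i,None,fx=4.8,fy=4.8,interpolation=cv2.INTER_CUBIC))
w=camera("wrist");cv2.imwrite("pics/w0.png",w[:,:,::-1])
for t in("station","carrier","valve","handle_tip","mouse"):print(t,[(np.round(d["at"],3).tolist(),round(d["p"],2)) for d in search_frame(t,"wrist")][:4])
c=get_calibration("wrist");print({k:np.round(v,4).tolist() for k,v in c.items()})
E
```

```text
station [([0.54, 0.102, 0.032], 0.85)]
carrier [([0.543, -0.006, 0.047], 0.88), ([0.563, -0.224, 0.015], 0.76), ([0.352, -0.018, 0.013], 0.56)]
valve []
handle_tip []
mouse [([0.747, 0.074, 0.03], 0.62)]
{'fx': 325.1923, 'fy': 325.1923, 'cx': 280.6217, 'cy': 210.514, 'T_tool_cam': [[0.0001, -0.9568, -0.2906, 0.0789], [1.0, 0.0002, -0.0005, 0.0004], [0.0005, -0.2906, 0.9568, -0.178], [0.0, 0.0, 0.0, 1.0]]}
```

View pics/sidecrop.png

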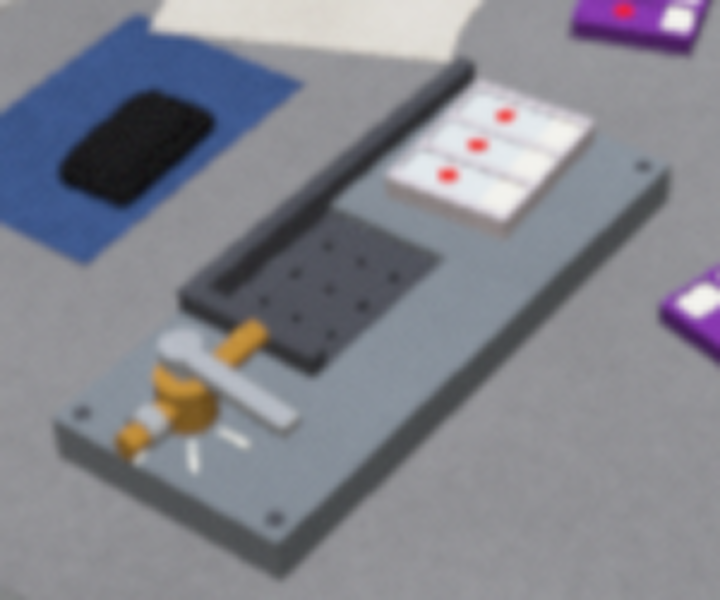

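View pics/w0.png

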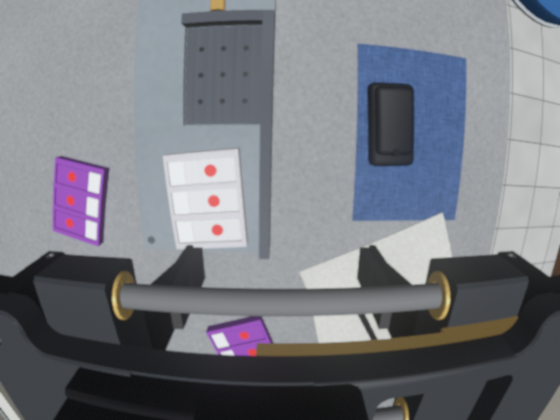

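The wrist view shows the carrier's top corners at (163,156), (240,149), (246,247) and (177,249). The pocket corner is at (183,124), the fence runs along columns 260-272, and the handle is shut. I'll fit the station and carrier poses from these points and the side-view points.

```bash
cat > h.py <<'E'
import numpy as np
from rig import *
from scipy.spatial.transform import Rotation as Ro
from scipy.optimize import least_squares
def wrist_RT(o):
    c=get_calibration("wrist");T=np.eye(4);T[:3,:3]=Ro.from_quat(o["tool_rot"]).as_matrix();T[:3,3]=o["position"]
    return c,T@np.array(c["T_tool_cam"])
def back(cam,uv,z,o=None):
    if cam=="wrist":
        c,W=wrist_RT(o);d=np.array([(uv[0]-c["cx"])/c["fx"],(uv[1]-c["cy"])/c["fy"]]);r=np.hypot(*d)
        ray=W[:3,:3]@np.r_[d/r*np.sin(r),np.cos(r)];p=W[:3,3]
    else:
        c=get_calibration(cam);R=np.array(c["R"]);p=-R.T@np.array(c["t"])
        ray=R.T@[(uv[0]-c["cx"])/c["fx"],(uv[1]-c["cy"])/c["fy"],1]
    return p+ray*(z-p[2])/ray[2]
def proj(X,o):
    c,W=wrist_RT(o);q=W[:3,:3].T@(np.asarray(X)-W[:3,3]);t=np.arctan2(np.hypot(q[0],q[1]),q[2]);n=q[:2]/np.hypot(*q[:2])
    return np.array([c["cx"],c["cy"]])+c["fx"]*t*n
def fit(loc,wld):
    loc=np.array(loc);wld=np.array(wld)[:,:2]
    f=lambda p:((loc@np.array([[np.cos(p[2]),np.sin(p[2])],[-np.sin(p[2]),np.cos(p[2])]])+p[:2])-wld).ravel()
    s=least_squares(f,[.54,.1,0],loss="soft_l1",f_scale=.002)
    return s.x,np.round(f(s.x).reshape(-1,2)*1e3,1)
E
python3 - <<'E'
from h import *
o=get_obs()
cr=lambda x,y:((x+.5)/4.8-.5+180,(y+.5)/4.8-.5+190)
S=[((80,190),(57,425),30),((-80,190),(280,548),30),((-80,-190),(668,172),30),((-19,-40),(440,258),30)]
Wr=[((-19,-40),(183,124),30),((68,-190),(260,257),46),((80,-190),(271,257),46),((-19,73),(184,23),46),((68,73),(262,23),46)]
C=[((-42,-55),(595,122)),((-42,55),(505,225)),((42,55),(387,180)),((42,-55),(478,80))]
CW=[((-42,55),(163,156)),((42,55),(240,149)),((42,-55),(246,247)),((-42,-55),(177,249))]
b=lambda m,uv,z:back("side",cr(*uv),z/1e3) if m=="s" else back("wrist",uv,z/1e3,o)
for n,m,L in(("st side","s",S),("st wrist","w",Wr)):
    x,r=fit([np.array(l[0])/1e3 for l in L],[b(m,l[1],l[2]) for l in L]);print(n,np.round(x,4),r.tolist())
for n,m,L in(("ca side","s",C),("ca wrist","w",CW)):
    x,r=fit([np.array(l[0])/1e3 for l in L],[b(m,l[1],46) for l in L]);print(n,np.round(x,4),r.tolist())
E
```

```text
st side [ 0.533   0.1136 -0.0201] [[3.2, 0.4], [-0.6, 0.8], [0.9, -5.2], [-5.7, 0.8]]
st wrist [ 0.5378  0.1105 -0.0212] [[1.2, -0.6], [0.1, -1.0], [-0.5, -1.3], [-2.8, 0.8], [1.2, 4.8]]
ca side [ 0.5392 -0.0113  0.0759] [[0.0, 0.4], [-0.0, -2.5], [1.2, -0.5], [-1.2, 2.9]]
ca wrist [ 0.5421 -0.0144  0.0482] [[0.8, 0.4], [-1.3, -0.7], [0.8, 0.2], [-0.4, 0.1]]
```

The station is at about (0.5375, 0.111) with yaw -0.02, and the carrier is at about (0.541, -0.013) with yaw about +0.06. I'll close the fingers and come down on the carrier's -x side, to push it square against the fence.

```bash
python3 -m jog '[{"grip":255,"travel":[-4.5,-0.25,0],"twist":0},{"grip":255,"travel":[-4.5,-0.25,0],"twist":-1.2},{"grip":255,"travel":[-4.5,-0.25,-2],"twist":0},{"grip":255,"travel":[-4,-0.25,-3],"twist":0},{"grip":255,"travel":[0,0,-3],"twist":0},{"grip":255,"travel":[0,0,-3],"twist":0},{"grip":255,"travel":[0,0,-2],"twist":0},{"grip":255,"travel":[0,0,0],"twist":0}]' 20; python3 -m jog '[{"grip":255,"travel":[0,0,-1.1],"twist":0},{"grip":255,"travel":[0,0,-1],"twist":0},{"grip":255,"travel":[0,0,0],"twist":0},{"grip":255,"travel":[0,0,0],"twist":0}]'
python3 - <<'E'
from h import *
import cv2
w=camera("wrist");cv2.imwrite("pics/w1.png",w[:,:,::-1]);o=get_obs();print(o["position"],o["ft_force"],o["time"])
E
```

```text
time: 1.9
position: [0.4484, -0.0097, 0.0753]
tool_rot: [0.715, 0.7, -0.001, -0.002]
ft_force: [0.5, 1.0, 0.8]
grip_width: 0.031
time: 2.3
position: [0.4503, -0.01, 0.0565]
tool_rot: [0.714, 0.7, 0.0, 0.0]
ft_force: [0.3, -0.3, -0.4]
grip_width: 0.0028
[ 0.45045461 -0.01002676  0.05661358] [0.12176652 0.18981575 0.45022977] 2.35
```

View pics/w1.png

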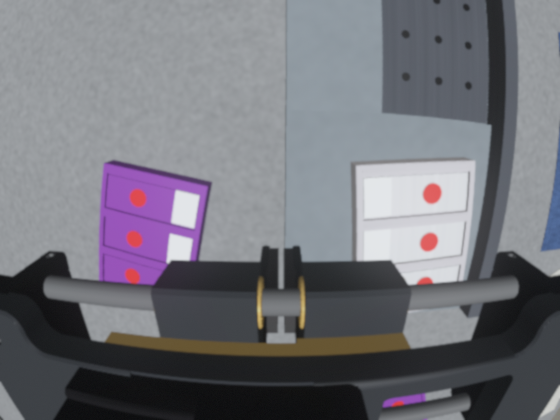

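The closed fingers (about 280,290) stand beside the carrier, whose -x edge is at column 356; the fence runs along columns 490-510. Now I push +x.

```bash
python3 -m jog '[{"grip":255,"travel":[1.5,0,0],"twist":0},{"grip":255,"travel":[1,0,0],"twist":0},{"grip":255,"travel":[0.5,0,0],"twist":0},{"grip":255,"travel":[0.4,0,0],"twist":0},{"grip":255,"travel":[0.4,0,0],"twist":0},{"grip":255,"travel":[0.4,0,0],"twist":0},{"grip":255,"travel":[0.4,0,0],"twist":0},{"grip":255,"travel":[0,0,0],"twist":0}]'
python3 -m jog '[{"grip":255,"travel":[0.2,0,0],"twist":0},{"grip":255,"travel":[0.2,0,0],"twist":0},{"grip":255,"travel":[0.1,0,0],"twist":0},{"grip":255,"travel":[0,0,0],"twist":0}]'
```

```text
time: 3.15
position: [0.4967, -0.0101, 0.0561]
tool_rot: [0.714, 0.7, 0.0, 0.0]
ft_force: [0.5, -0.6, 0.0]
grip_width: -0.0
time: 3.55
position: [0.5012, -0.01, 0.0561]
tool_rot: [0.714, 0.7, 0.0, 0.0]
ft_force: [-0.6, -0.4, -0.1]
grip_width: 0.0002
```

```bash
python3 -m jog '[{"grip":255,"travel":[0.2,0,0],"twist":0},{"grip":255,"travel":[0.1,0,0],"twist":0},{"grip":255,"travel":[0,0,0],"twist":0}]'
python3 -m jog '[{"grip":255,"travel":[0.2,0,0],"twist":0},{"grip":255,"travel":[0.1,0,0],"twist":0},{"grip":255,"travel":[0,0,0],"twist":0}]'
python3 - <<'E'
from h import *
import cv2
w=camera("wrist");cv2.imwrite("pics/w2.png",w[:,:,::-1]);o=get_obs();print(o["position"],o["ft_force"],o["time"])
E
```

```text
time: 3.85
position: [0.5043, -0.01, 0.0561]
tool_rot: [0.714, 0.7, 0.0, 0.0]
ft_force: [0.3, 0.0, -0.0]
grip_width: 0.0006
time: 4.15
position: [0.5073, -0.01, 0.0561]
tool_rot: [0.714, 0.7, 0.0, 0.0]
ft_force: [-0.1, 0.2, 0.1]
grip_width: 0.0004
[ 0.50711967 -0.00996378  0.05607065] [ 0.09640837 -0.30523369 -0.01604657] 4.2
```

View pics/w2.png

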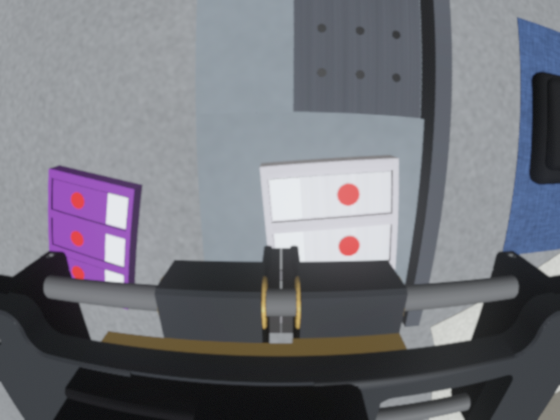

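The carrier's top corners are at (261,165) and (397,157), still askew and clear of the fence, with no contact force. Let me check where its edge is.

```bash
python3 - <<'E'
from h import *
o=get_obs()
for uv in((261,165),(397,157),(268,262),(397,262)):print(uv,back("wrist",uv,.046,o).round(4))
for uv in((430,100),(406,325)):print("fence top edge",uv,back("wrist",uv,.046,o).round(4))
print("pocket corner",back("wrist",(294,110),.03,o).round(4), "valve side edge",back("wrist",(198,150),.03,o).round(4))
E
```

```text
(261, 165) [0.4971 0.0398 0.046 ]
(397, 157) [0.5791 0.0442 0.046 ]
(268, 262) [ 0.4991 -0.0225  0.046 ]
(397, 262) [ 0.5853 -0.0259  0.046 ]
fence top edge (430, 100) [0.6004 0.0803 0.046 ]
fence top edge (406, 325) [ 0.6007 -0.0805  0.046 ]
pocket corner [0.5175 0.0717 0.03  ] valve side edge [0.4557 0.0486 0.03  ]
```

```bash
python3 - <<'E'
from h import *
o=get_obs();p=o["position"]
for dx in(-.015,0,.015):
  for dz in(-.022,0,.03):print(dx,dz,proj(p+[dx,.0095,dz],o).round())
im=camera("side");import cv2
cv2.imwrite("pics/s1.png",cv2.resize(im[175:300,210:360,::-1],None,fx=4.8,fy=4.8,interpolation=cv2.INTER_CUBIC))
E
```

```text
-0.015 -0.022 [257. 224.]
-0.015 0 [254. 236.]
-0.015 0.03 [250. 258.]
0 -0.022 [280. 223.]
0 0 [280. 236.]
0 0.03 [279. 257.]
0.015 -0.022 [303. 223.]
0.015 0 [305. 235.]
0.015 0.03 [309. 257.]
```

View pics/s1.png

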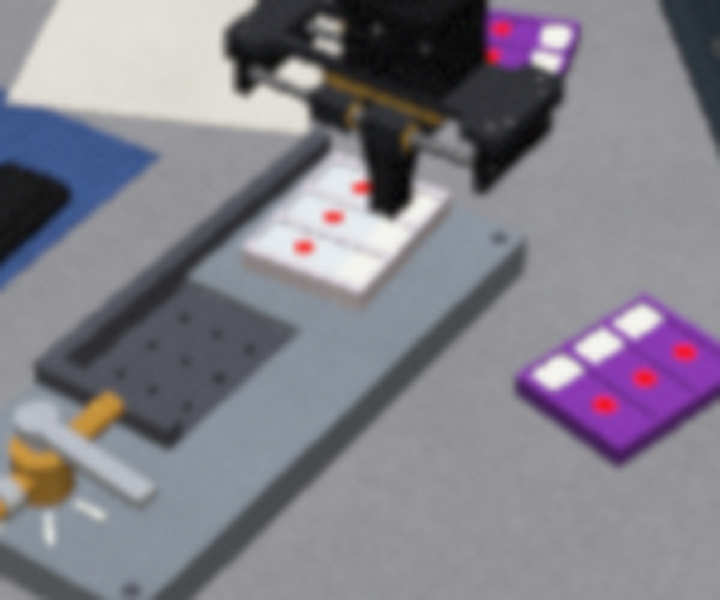

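```bash
python3 - <<'E'
from h import *
o=get_obs();p=o["position"];c=get_calibration("side");R=np.array(c["R"]);t=np.array(c["t"])
def ps(X):
    q=R@X+t;return np.round([(c["fx"]*q[0]/q[2]+c["cx"]-210)*4.8,(c["fy"]*q[1]/q[2]+c["cy"]-175)*4.8])
for d in((0,0,-.022),(0,0,0),(0,0,.03)):print(d,"side crop",ps(p+d),"wrist",proj(p+d,o).round())
E
```

```text
(0, 0, -0.022) side crop [389. 255.] wrist [280. 237.]
(0, 0, 0) side crop [389. 227.] wrist [280. 250.]
(0, 0, 0.03) side crop [389. 187.] wrist [280. 274.]
```

```bash
python3 - <<'E'
from h import *
import cv2
c=get_calibration("side");R=np.array(c["R"]);t=np.array(c["t"])
def ps(X):
    q=R@np.array(X)+t;return np.round([c["fx"]*q[0]/q[2]+c["cx"],c["fy"]*q[1]/q[2]+c["cy"]],1)
for x in(.574,.676):
  for z in(.165,.185,.207,.22):print(x,z,ps([x,0,z]))
a=cv2.imread("pics/side0.png")[110:200,215:305];b=cv2.imread("pics/s1.png")[120:320,280:520];w=cv2.imread("pics/w2.png")[210:310,220:340]
f=lambda i,h:cv2.resize(i,(int(i.shape[1]*h/i.shape[0]),h),interpolation=cv2.INTER_CUBIC)
cv2.imwrite("pics/m.png",np.vstack([np.hstack([f(a,300),f(w,300)])]))
E
```

```text
0.574 0.165 [269.1 185.5]
0.574 0.185 [268.9 179.5]
0.574 0.207 [268.7 172.9]
0.574 0.22 [268.6 168.9]
0.676 0.165 [240.3 174.6]
0.676 0.185 [239.9 168.7]
0.676 0.207 [239.4 162.2]
0.676 0.22 [239.1 158.2]
```

View pics/m.png

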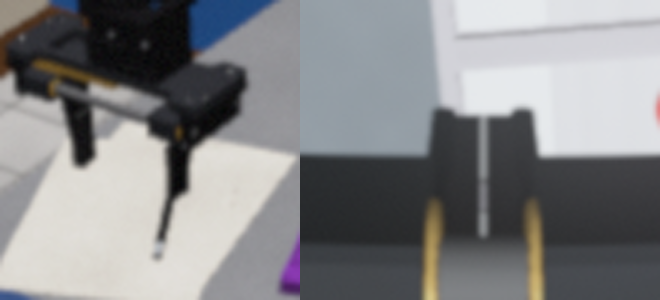

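The montage shows the fingertips about 1 cm above the TCP height, not 22 mm below it. The wrist and side views agree, and the fingers passed over the carrier untouched. So the real tips sit about 32 mm higher than stated. I'll back off over free apron and probe down to find the true tip height.

```bash
python3 -m jog '[{"grip":255,"travel":[-1.7,0,0],"twist":0},{"grip":255,"travel":[-1.8,0,0],"twist":0},{"grip":255,"travel":[0,0,-1],"twist":0},{"grip":255,"travel":[0,0,-0.8],"twist":0},{"grip":255,"travel":[0,0,-0.4],"twist":0},{"grip":255,"travel":[0,0,0],"twist":0}]'
python3 -m jog '[{"grip":255,"travel":[0,0,-0.3],"twist":0},{"grip":255,"travel":[0,0,0],"twist":0}]'
python3 -m jog '[{"grip":255,"travel":[0,0,-0.3],"twist":0},{"grip":255,"travel":[0,0,0],"twist":0}]'
```

```text
time: 4.85
position: [0.4726, -0.0101, 0.0331]
tool_rot: [0.714, 0.7, -0.0, -0.0]
ft_force: [0.2, 0.8, 0.3]
grip_width: 0.0004
time: 5.05
position: [0.4724, -0.01, 0.0308]
tool_rot: [0.714, 0.7, 0.0, 0.0]
ft_force: [-0.6, 0.5, 1.2]
grip_width: 0.0003
time: 5.25
position: [0.472, -0.0099, 0.0279]
tool_rot: [0.714, 0.7, -0.0, -0.0]
ft_force: [-0.7, -0.1, -0.2]
grip_width: 0.0003
```

```bash
for i in 1 2; do python3 -m jog '[{"grip":255,"travel":[0,0,-0.2],"twist":0},{"grip":255,"travel":[0,0,0],"twist":0}]' | grep -E "pos|ft"; done
python3 - <<'E'
from h import *
import cv2
o=get_obs();p=o["position"];c=get_calibration("side");R=np.array(c["R"]);t=np.array(c["t"])
im=camera("side")
def ps(X):
    q=R@X+t;return np.round([(c["fx"]*q[0]/q[2]+c["cx"]-260)*8,(c["fy"]*q[1]/q[2]+c["cy"]-190)*8])
for z in(.03,.04,.05,.06):print(z,ps(np.array([p[0],p[1],z])))
cv2.imwrite("pics/s2.png",cv2.resize(im[190:250,260:340,::-1],None,fx=8,fy=8,interpolation=cv2.INTER_CUBIC))
E
```

```text
position: [0.472, -0.0099, 0.026]
ft_force: [-0.4, 0.0, 0.8]
position: [0.4719, -0.0099, 0.0239]
ft_force: [-0.6, -0.6, 0.0]
0.03 [329. 348.]
0.04 [330. 326.]
0.05 [330. 305.]
0.06 [330. 283.]
```

View pics/s2.png

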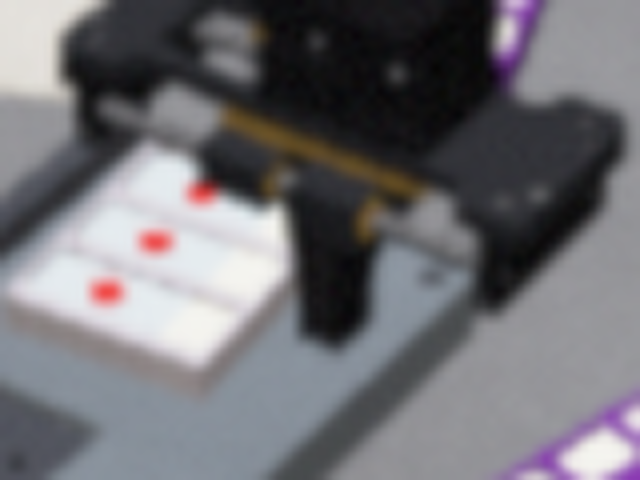

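The tip is now at about z 0.034, with the tip at row 340 between the carrier side and the apron edge. I use TCP z of about 0.024 as the pushing height and push +x.

```bash
python3 -m jog '[{"grip":255,"travel":[1,0,0],"twist":0},{"grip":255,"travel":[0.5,0,0],"twist":0},{"grip":255,"travel":[0.4,0,0],"twist":0},{"grip":255,"travel":[0.4,0,0],"twist":0},{"grip":255,"travel":[0.3,0,0],"twist":0},{"grip":255,"travel":[0,0,0],"twist":0}]'| grep -E "pos|ft"
python3 -m jog '[{"grip":255,"travel":[0.2,0,0],"twist":0},{"grip":255,"travel":[0.2,0,0],"twist":0},{"grip":255,"travel":[0,0,0],"twist":0}]'| grep -E "pos|ft"
python3 -m jog '[{"grip":255,"travel":[0.2,0,0],"twist":0},{"grip":255,"travel":[0,0,0],"twist":0}]'| grep -E "pos|ft"
python3 - <<'E'
from h import *
import cv2
o=get_obs();print(o["position"],o["time"]);w=camera("wrist");cv2.imwrite("pics/w3.png",w[:,:,::-1])
E
```

```text
position: [0.4986, -0.0099, 0.024]
ft_force: [-0.8, 0.5, -0.1]
position: [0.5027, -0.0101, 0.0241]
ft_force: [-1.1, 0.6, -1.2]
position: [0.5046, -0.0101, 0.0241]
ft_force: [-0.7, 0.6, -0.3]
[ 0.50455731 -0.01008297  0.02408658] 6.8
```

View pics/w3.png

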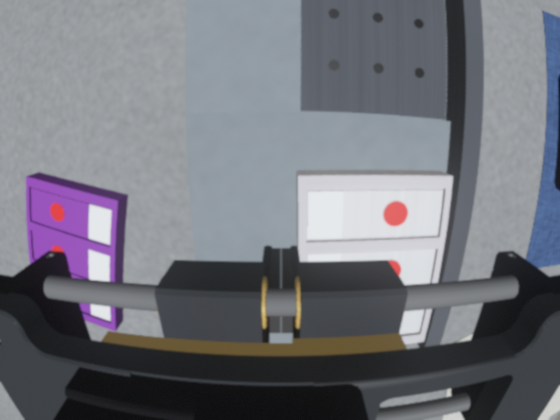

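The carrier moved: its +x corner is at (452,175), right at the fence face. I'll nudge it until the fence pushes back.

```bash
for i in 1 2; do python3 -m jog '[{"grip":255,"travel":[0.1,0,0],"twist":0},{"grip":255,"travel":[0,0,0],"twist":0}]'| grep -E "pos|ft";done
```

```text
position: [0.5051, -0.01, 0.0241]
ft_force: [-0.4, 0.2, 0.2]
position: [0.5061, -0.01, 0.0241]
ft_force: [-0.9, -0.4, -0.5]
```

```bash
for i in 1 2; do python3 -m jog '[{"grip":255,"travel":[0.1,0,0],"twist":0},{"grip":255,"travel":[0,0,0],"twist":0}]'| grep -E "pos|ft";done
```

```text
position: [0.5072, -0.01, 0.0241]
ft_force: [-1.2, 0.9, -0.1]
position: [0.5075, -0.0098, 0.0241]
ft_force: [-2.0, 0.1, 1.4]
```

```bash
for i in 1 2; do python3 -m jog '[{"grip":255,"travel":[0.1,0,0],"twist":0},{"grip":255,"travel":[0,0,0],"twist":0}]'| grep -E "pos|ft";done
```

```text
position: [0.5076, -0.0096, 0.024]
ft_force: [-3.9, 0.4, 4.1]
position: [0.5077, -0.0095, 0.024]
ft_force: [-5.5, 0.3, 4.5]
```

The carrier is flush with the fence (-5.5 N). I'll back off, go round to its -y end, and open the fingers to about 40 mm for a two-point push.

```bash
python3 -m jog '[{"grip":255,"travel":[-1.2,0,0],"twist":0},{"grip":255,"travel":[-1.5,-1,0],"twist":0},{"grip":255,"travel":[0,-4,0],"twist":0},{"grip":255,"travel":[0,-4.5,0],"twist":0},{"grip":138,"travel":[3,-0.8,0],"twist":0},{"grip":138,"travel":[3,0,0],"twist":0},{"grip":138,"travel":[1.9,0,0],"twist":0},{"grip":138,"travel":[0,0,0],"twist":0}]'
python3 -m jog '[{"grip":138,"travel":[0,0,0],"twist":0},{"grip":138,"travel":[0,0,0],"twist":0}]'
python3 - <<'E'
from h import *
import cv2
o=get_obs();w=camera("wrist");cv2.imwrite("pics/w4.png",w[:,:,::-1])
print([(np.round(d["at"],3).tolist(),round(d["p"],2)) for d in search_frame("carrier","wrist")])
E
```

```text
time: 8.85
position: [0.5677, -0.1149, 0.0248]
tool_rot: [0.714, 0.7, 0.002, 0.004]
ft_force: [-0.1, -0.5, 0.1]
grip_width: 0.0249
time: 9.05
position: [0.5608, -0.1125, 0.0238]
tool_rot: [0.714, 0.7, -0.0, -0.001]
ft_force: [-1.5, -0.5, 0.4]
grip_width: 0.0373
[([0.584, -0.194, 0.004], 0.79), ([0.376, -0.024, 0.016], 0.77), ([0.561, -0.022, 0.046], 0.61), ([0.492, -0.025, 0.028], 0.29)]
```

View pics/w4.png

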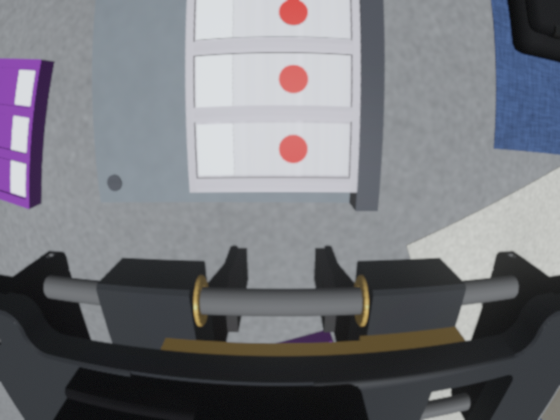

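The carrier lies flush and square along the fence (edges at columns 187 and 358), with the fingers behind it at columns 235 and 325. I push +y along the station axis.

```bash
python3 -m jog '[{"grip":138,"travel":[0,1.5,0],"twist":0},{"grip":138,"travel":[0,1,0],"twist":0},{"grip":138,"travel":[0,0.7,0],"twist":0},{"grip":138,"travel":[0.02,0.7,0],"twist":0},{"grip":138,"travel":[0.02,0.7,0],"twist":0},{"grip":138,"travel":[0.02,0.7,0],"twist":0},{"grip":138,"travel":[0.01,0.7,0],"twist":0},{"grip":138,"travel":[0.01,0.7,0],"twist":0}]'
python3 -m jog '[{"grip":138,"travel":[0.01,0.6,0],"twist":0},{"grip":138,"travel":[0.01,0.6,0],"twist":0},{"grip":138,"travel":[0.01,0.6,0],"twist":0},{"grip":138,"travel":[0.01,0.6,0],"twist":0},{"grip":138,"travel":[0.01,0.6,0],"twist":0},{"grip":138,"travel":[0.01,0.6,0],"twist":0},{"grip":138,"travel":[0.02,0.6,0],"twist":0},{"grip":138,"travel":[0.01,0.6,0],"twist":0}]'
python3 - <<'E'
from h import *
camera("wrist");print([(np.round(d["at"],3).tolist(),round(d["p"],2)) for d in search_frame("carrier","wrist")])
E
```

```text
time: 9.95
position: [0.5623, -0.0457, 0.024]
tool_rot: [0.714, 0.7, -0.0, -0.0]
ft_force: [-2.7, -3.6, 1.5]
grip_width: 0.04
time: 10.75
position: [0.5636, 0.0026, 0.024]
tool_rot: [0.714, 0.7, -0.0, -0.0]
ft_force: [-3.7, -3.8, 1.2]
grip_width: 0.0399
[([0.364, 0.009, 0.017], 0.86), ([0.558, 0.074, 0.046], 0.85)]
```

```bash
python3 -m jog '[{"grip":138,"travel":[0,0.5,0],"twist":0},{"grip":138,"travel":[0,0.5,0],"twist":0},{"grip":138,"travel":[0,0.5,0],"twist":0},{"grip":138,"travel":[0,0.5,0],"twist":0},{"grip":138,"travel":[0.01,0.5,0],"twist":0},{"grip":138,"travel":[0.01,0.5,0],"twist":0},{"grip":138,"travel":[0.01,0.5,0],"twist":0},{"grip":138,"travel":[0.01,0.5,0],"twist":0}]'| grep -E "pos|ft|rot"
python3 -m jog '[{"grip":138,"travel":[0.01,0.4,0],"twist":0},{"grip":138,"travel":[0.01,0.3,0],"twist":0},{"grip":138,"travel":[0.01,0.2,0],"twist":0},{"grip":138,"travel":[0,0,0],"twist":0}]'| grep -E "time|pos|ft|rot"
python3 - <<'E'
from h import *
camera("wrist");print([(np.round(d["at"],4).tolist(),round(d["p"],2)) for d in search_frame("carrier","wrist")])
E
```

```text
position: [0.5637, 0.0427, 0.0238]
tool_rot: [0.714, 0.7, -0.0, -0.0]
ft_force: [1.2, -0.5, -1.1]
time: 12.05
position: [0.5644, 0.0514, 0.0241]
tool_rot: [0.714, 0.7, 0.0, -0.0]
ft_force: [-0.7, -0.6, -0.2]
[([0.5617, 0.1221, 0.0456], 0.95), ([0.3376, 0.0333, 0.0157], 0.87), ([0.5138, 0.1287, 0.0287], 0.41)]
```

```bash
for i in 1 2 3; do python3 -m jog '[{"grip":138,"travel":[0,0.2,0],"twist":0},{"grip":138,"travel":[0,0,0],"twist":0}]'| grep -E "pos|ft";done
```

```text
position: [0.5645, 0.053, 0.0241]
ft_force: [-0.8, -0.0, -0.2]
position: [0.5644, 0.0551, 0.0241]
ft_force: [0.2, 0.2, 0.9]
position: [0.5644, 0.0573, 0.0241]
ft_force: [-0.5, -0.5, -0.2]
```

```bash
for i in 1 2 3; do python3 -m jog '[{"grip":138,"travel":[0,0.15,0],"twist":0},{"grip":138,"travel":[0,0,0],"twist":0}]'| grep -E "pos|ft";done
python3 - <<'E'
from h import *
import cv2
o=get_obs();w=camera("wrist");cv2.imwrite("pics/w5.png",w[:,:,::-1]);print(o["position"],o["time"])
print([(np.round(d["at"],4).tolist(),round(d["p"],2)) for d in search_frame("carrier","wrist")])
E
```

```text
position: [0.5644, 0.0587, 0.0241]
ft_force: [0.0, -0.2, -0.2]
position: [0.5643, 0.0603, 0.0241]
ft_force: [0.4, 0.4, -0.7]
position: [0.5645, 0.0617, 0.0241]
ft_force: [0.3, -1.0, -0.0]
[0.56446577 0.06165447 0.0241066 ] 13.35
[([0.335, 0.0353, 0.0139], 0.74), ([0.5592, 0.1305, 0.0366], 0.59)]
```

View pics/w5.png

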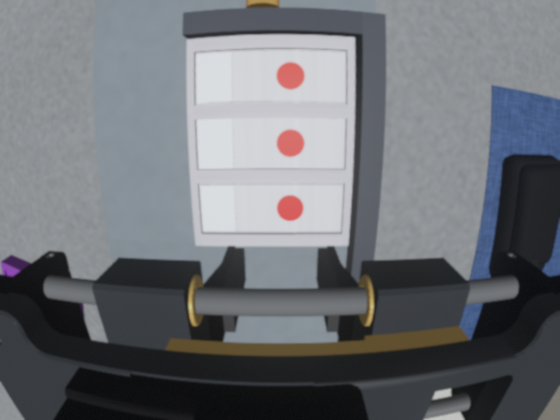

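The carrier fills the pocket: its corners are at (187,38), (355,35), (350,245) and (196,246), and the end stop is just above at row 33. That was my last picture, so I go numeric from here.

```bash
python3 - <<'E'
from h import *
import cv2
o=get_obs();o["position"]=np.array([.56446577,.06165447,.0241066])
L=[((-42,55),(187,38)),((42,55),(356,35)),((42,-55),(350,245)),((-42,-55),(196,246))]
for z in(.040,.046):
    P=[back("wrist",l[1],z,o) for l in L];x,r=fit([np.array(l[0])/1e3 for l in L],P);print(z,x.round(4),r.tolist(),[round(np.linalg.norm(P[i]-P[(i+1)%4])*1e3,1) for i in range(4)])
st=np.array([.5378,.1105]);a=-.021;c,s=np.cos(a),np.sin(a)
print("pocket world",st+[c*.0245-s*.0165,s*.0245+c*.0165])
im=cv2.imread("pics/w5.png",0)
for u in(220,270,320):print("col",u,"rows0-60",im[0:60:2,u].tolist())
for v in(70,180):print("row",v,"cols",im[v,176:204:2].tolist(),im[v,340:390:2].tolist())
for v,u in((12,188),(32,190),(12,384)):print((u,v),back("wrist",(u,v),.046,o).round(4))
E
```

```text
0.04 [ 0.5616  0.1268 -0.0156] [[0.2, -0.4], [-0.4, -0.7], [-0.4, 0.4], [0.6, 0.7]] [np.float64(84.6), np.float64(111.1), np.float64(85.0), np.float64(111.2)]
0.046 [ 0.5618  0.1273 -0.0159] [[-1.3, 1.6], [1.2, 1.3], [1.1, -1.7], [-1.0, -1.3]] [np.float64(81.5), np.float64(107.0), np.float64(81.9), np.float64(107.1)]
pocket world [0.56264107 0.1264819 ]
col 220 rows0-60 [142, 142, 142, 142, 133, 95, 89, 88, 89, 89, 89, 89, 90, 90, 90, 87, 58, 51, 143, 193, 196, 196, 196, 197, 196, 173, 205, 219, 220, 220]
col 270 rows0-60 [148, 139, 87, 69, 85, 87, 88, 88, 89, 89, 89, 89, 89, 88, 88, 64, 50, 145, 194, 196, 197, 197, 198, 195, 169, 200, 209, 210, 210, 210]
col 320 rows0-60 [142, 142, 142, 141, 119, 89, 88, 88, 88, 88, 88, 88, 89, 88, 88, 80, 46, 108, 186, 195, 197, 198, 197, 198, 179, 190, 209, 211, 211, 211]
row 70 cols [146, 146, 147, 146, 148, 173, 196, 197, 193, 170, 206, 219, 220, 219] [210, 209, 205, 174, 189, 197, 196, 177, 88, 47, 48, 73, 95, 96, 96, 96, 97, 96, 96, 96, 96, 95, 98, 133, 153]
row 180 cols [144, 145, 145, 145, 145, 146, 148, 179, 197, 197, 198, 198, 198, 198] [198, 198, 197, 197, 197, 194, 155, 72, 63, 75, 96, 100, 98, 99, 97, 97, 98, 97, 97, 97, 105, 140, 152, 152, 149]
(188, 12) [0.5225 0.1952 0.046 ]
(190, 32) [0.5235 0.1843 0.046 ]
(384, 12) [0.6184 0.1939 0.046 ]
```

The corners fit a flat 84 x 110 block at z = 0.040, equally wide at both ends. It sits at (0.5616, 0.1268), against the pocket estimate of (0.5626, 0.1265), so it is seated. I'll back off, close the fingers, lift, and go to the -y side of the handle.

```bash
python3 -m jog '[{"grip":138,"travel":[0,-1,0],"twist":0},{"grip":200,"travel":[0,-1.5,0],"twist":0},{"grip":255,"travel":[0,0,2.5],"twist":0},{"grip":255,"travel":[0,0,3],"twist":0},{"grip":255,"travel":[-1.5,2,2],"twist":0},{"grip":255,"travel":[-2,3.5,0],"twist":0},{"grip":255,"travel":[-2,3.5,0],"twist":0},{"grip":255,"travel":[-0.7,3.5,0],"twist":0}]'
python3 - <<'E'
from h import *
camera("wrist");print([(np.round(d["at"],4).tolist(),round(d["p"],2)) for d in search_frame("carrier","wrist")]);
for c in("wrist","side"):
  if c=="side":camera(c)
  for n in("valve","handle_tip"):print(c,n,[(np.round(d["at"],4).tolist(),round(d["p"],2)) for d in search_frame(n,c)][:2])
o=get_obs();print(o["position"],o["grip_width"],o["time"])
E
```

```text
time: 14.25
position: [0.5, 0.1612, 0.0993]
tool_rot: [0.715, 0.699, -0.001, -0.001]
ft_force: [0.5, 0.7, 0.1]
grip_width: 0.001
[([0.5589, 0.1567, 0.0397], 0.83), ([0.3403, 0.033, 0.014], 0.78)]
wrist valve [([0.5263, 0.2624, 0.0798], 0.76)]
wrist handle_tip [([0.5274, 0.2612, 0.0797], 0.63)]
side valve [([0.5266, 0.261, 0.0819], 0.49)]
side handle_tip [([0.5252, 0.2602, 0.0779], 0.61)]
[0.5031845  0.160179   0.09905312] 0.0005391699568114297 14.6
```

The bar is at y ≈ 0.258-0.261, matching the computed axis to within a few mm. I move in and lower to the bar height (tip about 0.060).

```bash
python3 -m jog '[{"grip":255,"travel":[0,3.2,0],"twist":0},{"grip":255,"travel":[0,3.2,0],"twist":0},{"grip":255,"travel":[0,0,-2.5],"twist":0},{"grip":255,"travel":[0,0,-2.4],"twist":0},{"grip":255,"travel":[0,0,0],"twist":0},{"grip":255,"travel":[0,0,0],"twist":0}]'| grep -E "pos|ft"
for i in 1 2; do python3 -m jog '[{"grip":255,"travel":[0,0.5,0],"twist":0},{"grip":255,"travel":[0,0.4,0],"twist":0},{"grip":255,"travel":[0,0,0],"twist":0}]'| grep -E "pos|ft"; done
python3 -m jog '[{"grip":255,"travel":[0,0.4,0],"twist":0},{"grip":255,"travel":[0,0.4,0],"twist":0},{"grip":255,"travel":[0.03,0.4,0],"twist":0},{"grip":255,"travel":[0.03,0.4,0],"twist":0}]'
python3 -m jog '[{"grip":255,"travel":[0.03,0.4,0],"twist":0},{"grip":255,"travel":[0.03,0.4,0],"twist":0},{"grip":255,"travel":[0,0.4,0],"twist":0},{"grip":255,"travel":[0,0,0],"twist":0}]'
python3 - <<'E'
from h import *
for c in("side","wrist"):
  camera(c)
  for n in("valve","handle_tip","carrier"):print(c,n,[(np.round(d["at"],4).tolist(),round(d["p"],2)) for d in search_frame(n,c)][:2])
E
```

```text
position: [0.5027, 0.2245, 0.0499]
ft_force: [0.0, -0.1, 0.0]
position: [0.5032, 0.2351, 0.0511]
ft_force: [-0.7, -0.5, 0.0]
position: [0.5025, 0.2441, 0.0503]
ft_force: [0.2, 0.7, -0.1]
time: 16.2
position: [0.5033, 0.2595, 0.05]
tool_rot: [0.714, 0.7, -0.0, 0.0]
ft_force: [1.2, -2.9, 0.8]
grip_width: 0.0005
time: 16.6
position: [0.5031, 0.2723, 0.0499]
tool_rot: [0.714, 0.7, -0.0, -0.0]
ft_force: [-0.1, -1.9, 0.3]
grip_width: 0.0004
side valve [([0.5247, 0.2833, 0.0816], 0.71)]
side handle_tip [([0.5176, 0.282, 0.0789], 0.44)]
side carrier [([0.3427, -0.0134, 0.0169], 0.9), ([0.5685, -0.2476, 0.0137], 0.71)]
wrist valve [([0.5092, 0.2967, 0.0806], 0.66), ([0.5218, 0.4109, 0.0377], 0.29)]
wrist handle_tip [([0.511, 0.2963, 0.08], 0.86)]
wrist carrier [([0.5943, 0.112, 0.0398], 0.54)]
```

```bash
python3 -m jog '[{"grip":255,"travel":[0,0.4,0],"twist":0},{"grip":255,"travel":[0.03,0.3,0],"twist":0},{"grip":255,"travel":[0,0.3,0],"twist":0},{"grip":255,"travel":[0,0,0],"twist":0}]'|grep -E "pos|ft"
python3 -m jog '[{"grip":255,"travel":[-0.5,-1.5,0],"twist":0},{"grip":255,"travel":[0,-3,0],"twist":0},{"grip":255,"travel":[0,-3,3],"twist":0},{"grip":255,"travel":[1,-2,4],"twist":0},{"grip":255,"travel":[2.5,0,4],"twist":0},{"grip":255,"travel":[2.5,0,4],"twist":0},{"grip":255,"travel":[0,0,0],"twist":0},{"grip":255,"travel":[0,0,0],"twist":0}]'
python3 - <<'E'
from h import *
import cv2
o=get_obs();w=camera("wrist");cv2.imwrite("pics/w6.png",w[:,:,::-1])
np.savez("pics/o6.npz",position=o["position"],tool_rot=o["tool_rot"])
for n in("valve","handle_tip","carrier"):print(n,[(np.round(d["at"],4).tolist(),round(d["p"],2)) for d in search_frame(n,"wrist")][:2])
# rectified top view at bar height z=.082 round the axis, 1 mm/px; 
A=np.array([.5608,.2555])
def top(z,x0,x1,y0,y1,s=1e-3):
    X,Y=np.meshgrid(np.arange(x0,x1,s),np.arange(y1,y0,-s))
    uv=np.array([proj([a,b,z],o) for a,b in zip(X.ravel(),Y.ravel())],np.float32).reshape(*X.shape,2)
    return cv2.remap(w,uv[...,0],uv[...,1],cv2.INTER_LINEAR)
t=top(.082,A[0]-.1,A[0]+.04,A[1]-.03,A[1]+.1);cv2.imwrite("pics/top.png",t[:,:,::-1])
g=cv2.cvtColor(t,cv2.COLOR_RGB2HSV);print("deck hsv",g[5,5],g[100:104,60].tolist())
# profile along circles round A: brightness by angle
for r in(.045,.06,.075):
    a=np.radians(np.arange(0,92,3));P=np.c_[A[0]-r*np.cos(a),A[1]+r*np.sin(a)]
    print(r,[int(w[int(round(v)),int(round(u))].mean()) if 0<=v<420 and 0<=u<560 else -1 for u,v in(proj([*p,.082],o) for p in P)])
E
```

```text
position: [0.5039, 0.2819, 0.05]
ft_force: [-1.1, -2.0, -0.9]
time: 18.2
position: [0.5598, 0.187, 0.2011]
tool_rot: [0.715, 0.7, 0.001, 0.001]
ft_force: [-1.1, -0.5, -0.5]
grip_width: 0.0004
valve [([0.5382, 0.28, 0.0795], 0.8)]
handle_tip [([0.541, 0.2773, 0.0797], 0.62)]
carrier [([0.346, -0.009, 0.0125], 0.87), ([0.5605, 0.1481, 0.0401], 0.6)]Traceback (most recent call last):
  File "<stdin>", line 12, in <module>
  File "<stdin>", line 10, in top
  File "h.py", line 17, in proj
    c,W=wrist_RT(o);q=W[:3,:3].T@(np.asarray(X)-W[:3,3]);t=np.arctan2(np.hypot(q[0],q[1]),q[2]);n=q[:2]/np.hypot(*q[:2])
        ~~~~~~~~^^^
  File "h.py", line 6, in wrist_RT
    c=get_calibration("wrist");T=np.eye(4);T[:3,:3]=Ro.from_quat(o["tool_rot"]).as_matrix();T[:3,3]=o["position"]
ValueError: time passes only in moves, steps and waits
```

```bash
sed -i '1i import functools' h.py; sed -i 's/^from rig import \*/from rig import *\nget_calibration=functools.lru_cache(None)(get_calibration)/' h.py
python3 - <<'E'
from h import *
import cv2
z=np.load("pics/o6.npz");o={k:z[k] for k in z};w=cv2.imread("pics/w6.png")[:,:,::-1].copy()
A=np.array([.5608,.2555])
s=5e-4;X,Y=np.meshgrid(np.arange(A[0]-.1,A[0]+.04,s),np.arange(A[1]+.1,A[1]-.04,-s))
uv=np.array([proj([a,b,.082],o) for a,b in zip(X.ravel(),Y.ravel())],np.float32).reshape(*X.shape,2)
t=cv2.remap(w,uv[...,0],uv[...,1],cv2.INTER_LINEAR)
cv2.imwrite("pics/top.png",cv2.resize(t[:,:,::-1],None,fx=2,fy=2))
for r in(.03,.045,.06,.075,.09):
    a=np.radians(np.arange(20,75,2.5));P=[proj([A[0]-r*np.cos(k),A[1]+r*np.sin(k),.082],o) for k in a]
    print(r,[int(w[int(round(v)),int(round(u))].mean()) if 0<=v<420 and 0<=u<560 else -1 for u,v in P])
g=t.mean(2);print(np.percentile(g,[5,25,50,75,90,97]))
m=((g>170)*255).astype(np.uint8)
for c in sorted(cv2.findContours(m,cv2.RETR_EXTERNAL,cv2.CHAIN_APPROX_NONE)[0],key=cv2.contourArea)[::-1][:6]:
    if cv2.contourArea(c)>30:
        (cx,cy),(a,b),an=cv2.minAreaRect(c);v=cv2.fitLine(c,cv2.DIST_L2,0,.01,.01).ravel();
        print("area",cv2.contourArea(c),"centre mm rel A",round(cx/2-100,1),round(100-cy/2,1),"size",round(a/2,1),round(b/2,1),"dir deg",round(np.degrees(np.arctan2(v[1],v[0])),1))
E
```

```text
0.03 [158, 158, 159, 154, 157, 183, 189, 189, 189, 190, 191, 190, 190, 189, 171, 158, 156, 156, 156, 154, 149, 154]
0.045 [156, 156, 156, 155, 157, 155, 165, 183, 190, 189, 190, 190, 189, 161, 156, 154, 157, 159, 159, 159, 161, 161]
0.06 [157, 157, 158, 156, 157, 156, 156, 160, 190, 189, 190, 190, 177, 157, 155, 156, 160, 161, 155, 157, 156, 157]
0.075 [155, 155, 157, 157, 157, 157, 158, 158, 181, 190, 190, 190, 163, 159, 157, 157, 154, 158, 156, 159, 160, 156]
0.09 [157, 154, 155, 159, 161, 162, 160, 159, 158, 160, 160, 158, 158, 156, 159, 155, 158, 158, 154, 156, 161, 156]
[153.         157.         158.66666667 160.66666667 164.33333333
 190.        ]
area 5418.0 centre mm rel A -26.1 24.6 size 96.5 24.0 dir deg 45.1
area 655.5 centre mm rel A 0.5 28.3 size 16.4 11.1 dir deg 2.3
area 356.5 centre mm rel A -28.5 1.2 size 4.5 21.0 dir deg 0.5
```

The bar's direction is 45° in world axes, which is about 43.9° of valve angle with the station's yaw taken off. That's inside the tolerance. One last check of the carrier from a clear viewpoint.

```bash
python3 -m jog '[{"grip":255,"travel":[0,-4,0],"twist":0},{"grip":255,"travel":[0,-4,0],"twist":0},{"grip":255,"travel":[0,-4,0],"twist":0},{"grip":255,"travel":[0,-1,0],"twist":0},{"grip":255,"travel":[0,0,0],"twist":0},{"grip":255,"travel":[0,0,0],"twist":0}]'|grep -E "time|pos"
python3 - <<'E'
from h import *
import cv2
o=get_obs();w=camera("wrist")
print([(np.round(d["at"],4).tolist(),round(d["p"],2)) for d in search_frame("carrier","wrist")])
s=5e-4;x0,y1=.50,.22
X,Y=np.meshgrid(np.arange(x0,.63,s),np.arange(y1,.04,-s))
for z in(.04,.046):
    uv=np.array([proj([a,b,z],o) for a,b in zip(X.ravel(),Y.ravel())],np.float32).reshape(*X.shape,2)
    t=cv2.remap(w,uv[...,0],uv[...,1],cv2.INTER_LINEAR);h=cv2.cvtColor(t,cv2.COLOR_RGB2GRAY)
    m=((h>178)*255).astype(np.uint8);m=cv2.morphologyEx(m,cv2.MORPH_CLOSE,np.ones((25,25),np.uint8))
    c=max(cv2.findContours(m,cv2.RETR_EXTERNAL,cv2.CHAIN_APPROX_NONE)[0],key=cv2.contourArea)
    (cx,cy),(a,b),an=cv2.minAreaRect(c);print(z,"centre",round(x0+cx*s,4),round(y1-cy*s,4),"size mm",round(a/2,1),round(b/2,1),"angle",round(an,2))
    v=cv2.approxPolyDP(c,15,True)[:,0];print([(round(x0+p[0]*s,4),round(y1-p[1]*s,4)) for p in v])
for n in("valve","jar","slidebox","mouse"):print(n,[(np.round(d["at"],3).tolist(),round(d["p"],2)) for d in search_frame(n,"wrist")][:1])
E
```

```text
time: 19.0
position: [0.5582, 0.0574, 0.1994]
[([0.3509, -0.0116, 0.0126], 0.84), ([0.5598, 0.131, 0.0408], 0.62)]
0.04 centre 0.5602 0.126 size mm 84.8 110.7 angle 1.18
[(np.float64(0.52), np.float64(0.1815)), (np.float64(0.5175), np.float64(0.0725)), (np.float64(0.6), np.float64(0.0705)), (np.float64(0.603), np.float64(0.1795))]
0.046 centre 0.5603 0.1262 size mm 83.1 108.8 angle 1.11
[(np.float64(0.5205), np.float64(0.1805)), (np.float64(0.518), np.float64(0.074)), (np.float64(0.5995), np.float64(0.072)), (np.float64(0.6025), np.float64(0.1785))]
valve [([0.558, 0.248, 0.076], 0.61)]
jar []
slidebox [([0.749, 0.077, 0.028], 0.63)]
mouse [([0.748, 0.076, 0.026], 0.91)]
```

```bash
python3 -c "
from rig import *
print(get_obs()['time'],hand_in())"
```

```text
the job is handed in; nothing more can be done
19.3 None
```

I slid the aluminium carrier against the fence, pushed it along into its pocket, then turned the valve handle to about half open. I handed the job in at 19.3 s with the arm clear of everything; `hand_in()` gives no verdict.

**Last checks:**
- **Carrier:** its top outline measures 84.8 x 110.7 mm when taken at z = 40 mm, which fits it lying flat on the pocket floor. It is square to the station (1.18° in world axes, against the station's own 1.2°).
- **Carrier position:** its centre reads (0.560, 0.126) m, 2.4 mm from my estimate of the pocket centre. That is within the 3.5 mm limit, and mostly measurement error, since the pocket leaves only ±1.5 mm of play each way.
- **Valve:** the handle stands at about 44°, inside the 45° ± 7.5° allowed.
- **Bystanders:** the mouse reads the same as at the start. The jar and slide box were out of view in the last picture, and I never moved near them.

**What disagreed:**
- **Fingertips:** they turned out to be about 10 mm behind the TCP, not 22 mm ahead as stated. My first push therefore passed over the carrier without touching it. I lowered the tool and pushed again.
- **Last valve reading:** the final detector reading for the valve found only its hub, and in that picture it also took the mouse for the slide box. The 44° comes from a separate picture taken about a second earlier, after the fingers had left the handle.
- **Pictures:** I used up all 12 views, so the final checks are by measurement only.

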